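Back a tablet frame with the straightedge in the repair fixture

ROBOT

A 6-joint arm with a two-finger parallel gripper is mounted at the origin on the work surface. World frame = base frame: x ahead of the robot, y to its left, z up, the work surface at z = 0. Lengths are in mm, angles in rad, forces in N, time in s.
With the tool pointing down it reaches from about 275 to 725 mm from the base axis. Payload 5.6 kg.
Tool frame: the origin (TCP) lies on the mounting face of the last link; the fingertips stand 173 mm ahead of it and the grasp point (between the pads) lies 155 mm ahead of it; z points along the fingers, y is the direction in which the jaws open and shut (so a half turn about z gives the same grasp; the last joint's range is limited). The gripper opens to 85 mm and grips with 20 to 120 N. Pads are 22 mm wide; open, the fingers measure 114 mm over their backs; the gripper's body (76 mm by 85 mm) begins 54 mm behind the grasp point. The pads swing forward as they close: fully open they stand 13 mm farther back than shut.
Start: joints at [1.564, 0.255, 0.108, 0, -1.424, -0.285], TCP at [158.195, 526.752, 404.683] pointing down, gripper open.
Joint ranges: [-2.95, 2.95], [-1.21, 1.97], [-1.09, 1.5], [-2.87, 1.71], [-2.94, -0.07], [-3.05, 3.05]. Speed limits (rad/s): [2.57, 2.57, 3.14, 3.14, 3.14, 3.14].

INTERFACE

Orientations are given as a rotation vector (axis times angle).
In Python, from station import sense, grab_frame, camera_params, close_job, masks_of gives the robot as it stands. The module is installed in compiled form; this text tells all that it offers.
- The arm moves only by the tool servo_tool, never from a script. Its arguments are lists of equal length, an entry for each row: "xyz": the shift along the tool's x, y, z in m, a list of three; "turn": the turn about the tool's z in degrees; "gripper": the opening, from 0 (shut) to 1 (fully open). In form: {"xyz": [[tx, ty, tz], ...], "turn": [turn, ...], "gripper": [gripper, ...]}. A call has 1 to 20 rows; each row shifts and turns the commanded pose from where the row before left it, along the tool's axes as they then stand; what a row does not reach is not made up. A row lasts 1/10 s, in which the tool goes at most 50 mm and 8.59 degrees, less where a joint would pass 70% of its speed; a pose out of reach is approached as far as the arm can. A call with a gripper value outside its range is refused whole. The fingers move at their own pace and stop on an object; "squeeze" is the grip in N (left out, the last holds). Time passes only in rows, so rows that do not move let the fingers close. It gives the time, the measured TCP pose, the force and the opening at its end, in the units of the state.
- sense(): the state, without advancing time (a new reading comes with each control period).
- grab_frame(name): name is "scene" or "top" or "wrist"; returns the picture (420x560x3 uint8, red, green, blue); there is no depth.
- camera_params(name): a dict with "camera_matrix" (3x3 intrinsics, pixels), "xyz" and "attitude" of the camera in the world. Camera axes: x right, y up, looking along -z (the intrinsics and any distortion apply to the point x, -y, -z); pixel columns grow to the right and rows downward; lengths in mm; the calibration is good to about 2 mm. A picture is of the moment at which its call begins: read the wrist's pose just before it. camera_params takes no time and is no camera call; for the wrist camera it gives the pose at the moment of the call.
- close_job(): hands the job in, once; it reports no verdict.
Trained networks look in the newest picture that a camera, given by its name, has taken for a name from the list of things; names that differ only in an ending like _2 or _b are one class to them, and where a whole thing is asked for, a point or a joint stands for the part that bears it (a point fixed in the world has none). Each returns a list of dicts, best first, with "score" (0 to 1); they miss things now and then, are a little off and sometimes report something else, mostly with a low value. They report only what shows in the picture. A call takes as long as a camera call. They do not tell look-alikes from the thing itself.
- masks_of(camera, target): "mask" (420x560 bool, what is visible of it) and "bbox" ([left, top, right, bottom] in pixels, round what is visible of it).
The state is a dict: "clock": time; "joint_positions": joint angles; "qvel": joint speeds; "joint_efforts": joint torques, N m; "tcp_pos": TCP position; "ee_rot": TCP orientation; "contact_force": force on the tool from outside, world axes, zero at the start; "moment": the same for the moment, N m; "grip_width": finger opening in mm.
Only numpy, scipy, OpenCV 4.12 (cv2) and the standard library are available. Lean on these libraries where they do the work, as an engineer would, in place of code of your own. Each camera call takes 0.05 s, during which the arm holds its last target.

TASK

The tablet frame in the repair fixture must not bow while its screen is glued on. Pick up the steel straightedge and lay it flat on the fixture plate in the gap between frame and jaw, flush against the frame's long side along its whole length and covering that side from corner to corner, and let go of it there. Then slide the jaw by its knob until its nose bears on the straightedge, let go, and leave the straightedge so backed; do not disturb the other things on the bench.

Things in the scene. Friction and masses are not known exactly. Their poses are not given: they have to be found in the camera images.
- fixture: Fixed dark steel plate on the bench (z=0), 260 (x) x 220 (y) x 12 mm; origin: centre of underside. On it a fixed tablet frame, an open aluminium tray with batteries and circuit board inside, spans x 15 to 125, y -85 to 85 mm, top 22 mm above the bench. Two corner blocks (top under 26 mm) stand at its short ends. The jaw slides on the -x half; between frame and open jaw the plate is bare.
- frame_side (a point): Middle of the foot of the frame's free long side, at (15, 0, 12) mm in the fixture's frame; axes as the fixture's: x points into the frame, square to the side; y runs along the side (170 mm). The straightedge goes on its -x side.
- straightedge: Loose straightedge flat on the bench: steel blade 200 (x) x 28 (y) x 8 mm thick, either long face may be used; a black upright grip rib 70 (x) x 12 (y) mm stands on its middle, 8 to 38 mm above the underside. About 0.32 kg. Origin: centre of the underside, z up. When flush, its centreline is 14 mm from the frame's side.
- jaw (a joint): Travel of the fixture's sliding jaw, m: 0 fully open, growing along the fixture's +x towards the frame. Its flat nose, 80 mm wide (y), 10 mm high above the plate, is at fixture x = -68 mm + travel: it touches a flush straightedge at 55 mm; end stop 60 mm. Starts at 0 to 15 mm, needs about 2.5 N to slide and stays where left.
- jaw_knob (a point): Top centre of the jaw's upright round black knob, 18 mm in diameter and 30 mm tall; it stands from 10 to 40 mm above the plate (top 52 mm above the bench), on the fixture's centreline (y = 0), 30 mm behind the nose face; it moves with the jaw.
- multimeter: Bystander: yellow hand-held meter 170 x 85 x about 48 mm; origin centre of underside, length along x.
- mouse: Bystander: white computer mouse 105 x 60 x 30 mm; origin centre of underside.
- carton: Bystander: white box 110 x 85 x 35 mm; origin centre of underside.
- screwdriver: Bystander: screwdriver 170 mm long lying along its x.
There are look-alikes about, which are no part of the job. What is shaped like the straightedge but orange is not meant.

How it is judged:
By the outcome, as a careful person would: the job done as asked, in the order asked, and still so for the second after the job is handed in, with the robot touching nothing.
It also fails if it takes over 51 s, if anything falls off the work surface, if the arm or the gripper's body presses on something with over 40 N, if the wrist force passes 120 N, or if a joint passes its speed limit or range.

## Working session

There is one attempt and no reset: what is moved stays moved. The work goes in short steps, Python scripts to look and compute and a tool call to move; the robot and the scene stay as the last step left them, time stands still between calls to the robot, and variables do not carry over. Pictures are saved under pics/ and viewed, and the job is handed in when it is done.

Besides the shell and the picture viewer there is one more tool, called after "Emit:" by a JSON object that holds its "method" and its "body". servo_tool: Moves the arm, as the interface text tells. Its arguments: {"type":"object","properties":{"xyz":{"type":"array"},"turn":{"type":"array"},"gripper":{"type":"array"},"squeeze":{"type":"number"}},"required":["xyz","turn","gripper"]}

```bash
mkdir -p pics; cat > h.py <<'E'
import numpy as np,cv2
from scipy.spatial.transform import Rotation as R
from station import *
def save(n,im): cv2.imwrite('pics/'+n,cv2.cvtColor(im,cv2.COLOR_RGB2BGR))
E
python3 - <<'E'
from h import *
print(sense())
for c in("top","scene"):
    im=grab_frame(c); save(c+'0.png',im); print(camera_params(c))
E
```

```text
{'clock': 0.0, 'joint_positions': array([ 1.56357144e+00,  2.55750521e-01,  1.07003014e-01, -4.55986496e-04,
       -1.42392901e+00, -2.84603714e-01]), 'qvel': array([-0.00054652, -0.00100499,  0.0013364 ,  0.00116922, -0.00030825,
       -0.00060836]), 'joint_efforts': array([ 9.15698474e-04, -3.86621797e+01,  2.37940764e+01,  5.36508054e+00,
       -6.12101183e-03,  7.98946189e-06]), 'tcp_pos': array([158.1236039 , 526.60256709, 403.79589147]), 'ee_rot': array([ 3.10628877e+00, -4.56602865e-01, -2.93176941e-04]), 'contact_force': array([ 0.7014497 , -0.20025438, -0.89139652]), 'moment': array([ 0.01064086, -0.02234141, -0.01629229]), 'grip_width': 85.24235860108992}
{'camera_matrix': array([[408.28406681,   0.        , 286.06059669],
       [  0.        , 408.28406681, 201.42309387],
       [  0.        ,   0.        ,   1.        ]]), 'xyz': array([ 399.93668698,  -25.38584099, 1290.30318407]), 'attitude': array([ 0.11622007, -0.14915587, -1.59390483])}
{'camera_matrix': array([[497.95481952,   0.        , 275.75172633],
       [  0.        , 497.95481952, 205.48101571],
       [  0.        ,   0.        ,   1.        ]]), 'xyz': array([1522.36809583,  298.95659297, 1280.47047522]), 'attitude': array([0.4536949 , 0.63376605, 1.84264881])}
```

View pics/top0.png

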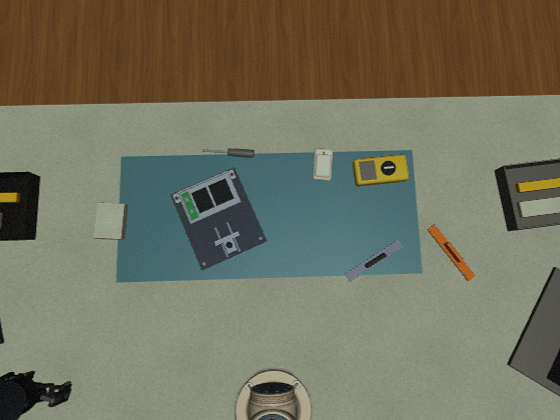

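View pics/scene0.png

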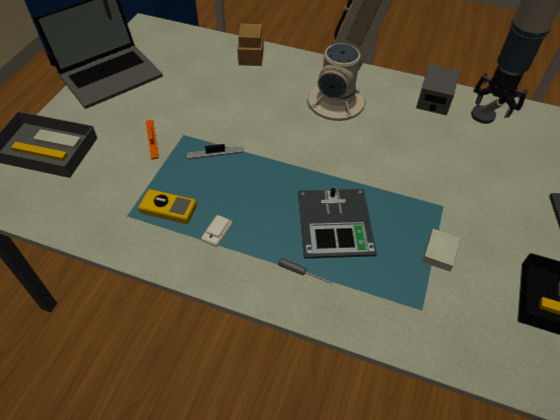

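The top view shows the steel straightedge at about (375,260), running from (347,278) to (403,242). The orange look-alike is at (451,252), the fixture at (220,218) with its knob at about (229,244). Only the grey one fits the description. I'll confirm it in a crop and measure.

```bash
cat >> h.py <<'E'
def cam(c): 
    p=camera_params(c); return p['camera_matrix'],np.array(p['xyz']),R.from_rotvec(p['attitude']).as_matrix()
def ray(c,uv,z,p=None):
    K,t,A=p or cam(c); uv=np.atleast_2d(uv).astype(float)
    d=np.c_[(uv[:,0]-K[0,2])/K[0,0],-(uv[:,1]-K[1,2])/K[1,1],-np.ones(len(uv))]@A.T
    return t+d*((z-t[2])/d[:,2])[:,None]
def proj(c,X,p=None):
    K,t,A=p or cam(c); q=(np.atleast_2d(X)-t)@A
    return np.c_[K[0,0]*q[:,0]/-q[:,2]+K[0,2], K[1,1]*-q[:,1]/-q[:,2]+K[1,2]]
E
python3 - <<'E'
from h import *
im=grab_frame('top')
a=cv2.resize(im[150:290,150:270],None,fx=4,fy=4,interpolation=cv2.INTER_CUBIC)
b=cv2.resize(im[220:290,335:485],None,fx=5,fy=5,interpolation=cv2.INTER_CUBIC)
save('c1.png',a);save('c2.png',b)
for n in('straightedge','fixture','jaw','jaw_knob','frame_side','multimeter','mouse','carton','screwdriver'):
    for m in masks_of('top',n)[:3]:
        k=m['mask'].astype(np.uint8)
        if k.sum()<3: continue
        r=cv2.minAreaRect(np.argwhere(k)[:,::-1].astype(np.float32))
        bx=cv2.boxPoints(r)
        print(n,round(m['score'],2),m['bbox'],k.sum(),ray('top',bx,10 if n!='fixture' else 12)[:,:2].round(0).tolist())
E
```

```text
straightedge 0.81 [429.3, 225.6, 474.8, 279.2] 648 [[516.0, -498.0], [538.0, -529.0], [370.0, -641.0], [350.0, -610.0]]
straightedge 0.76 [344.2, 240.6, 401.9, 279.5] 553 [[389.0, -232.0], [488.0, -404.0], [463.0, -418.0], [365.0, -246.0]]
fixture 0.61 [166.1, 167.5, 263.6, 270.3] 5846 [[647.0, 317.0], [738.0, 108.0], [492.0, 6.0], [408.0, 210.0]]
jaw 0.66 [217.6, 232.4, 242.4, 253.8] 216 [[497.0, 169.0], [527.0, 101.0], [480.0, 80.0], [451.0, 148.0]]
jaw_knob 0.81 [219.1, 231.6, 241.6, 250.3] 249 [[498.0, 170.0], [528.0, 98.0], [478.0, 77.0], [448.0, 148.0]]
frame_side 0.64 [173.2, 170.6, 264.4, 270.6] 5824 [[649.0, 317.0], [738.0, 107.0], [489.0, 5.0], [407.0, 211.0]]
multimeter 0.59 [354.6, 156.4, 407.9, 186.7] 1449 [[752.0, -272.0], [769.0, -451.0], [676.0, -454.0], [660.0, -277.0]]
mouse 0.86 [312.0, 148.2, 332.9, 182.9] 573 [[689.0, -138.0], [793.0, -156.0], [782.0, -220.0], [679.0, -201.0]]
mouse 0.59 [98.9, 204.0, 127.6, 241.4] 1111 [[518.0, 544.0], [631.0, 544.0], [623.0, 445.0], [510.0, 446.0]]
carton 0.77 [96.1, 202.3, 125.6, 242.5] 1177 [[628.0, 553.0], [625.0, 444.0], [511.0, 440.0], [514.0, 547.0]]
screwdriver 0.52 [223.1, 149.9, 255.7, 160.6] 219 [[776.0, 151.0], [805.0, 149.0], [793.0, 42.0], [764.0, 45.0]]
```

View pics/c1.png

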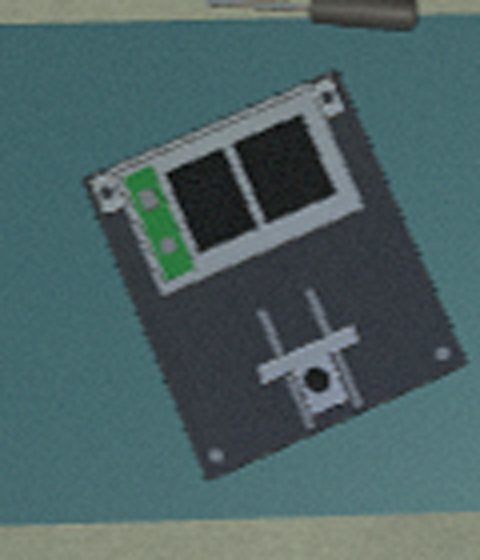

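View pics/c2.png

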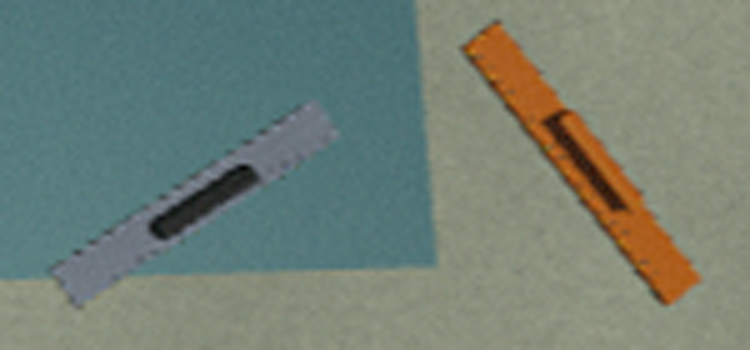

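The crop confirms the grey blade with the black rib, with the orange one beside it. On the fixture, the jaw is on its lower-right half, with the frame's free side toward the jaw. Next I'll work out the moves.

```bash
cat >> h.py <<'E'
def tool():
    s=sense(); return np.array(s['tcp_pos']),R.from_rotvec(s['ee_rot']).as_matrix(),s
def delta(target,yaw=None):
    p,A,s=tool(); d=(np.array(target)-p)@A
    y=np.degrees(np.arctan2(A[1,0],A[0,0]))
    print('tool shift mm',d.round(1),'len',np.linalg.norm(d).round(), 'yaw now',y.round(2), 'tilt',A[:,2].round(4))
    if yaw is not None: print('turn deg',round(-((yaw-y+180)%360-180),2))
E
python3 - <<'E'
from h import *
K,t,A=cam('wrist');p,B,s=tool()
print(K,((t-p)@B).round(1),(B.T@A).round(3))
# fixture centre & corners
c=np.array([[649,317],[738,107.5],[490.5,5.5],[407.5,210.5]]);print(c.mean(0))
delta([540,140,404],-67.5)
E
```

```text
[[325.31771285   0.         278.47539998]
 [  0.         325.31771285 206.76251081]
 [  0.           0.           1.        ]] [71.5 -0.2 30.4] [[ 0.     0.96   0.282]
 [ 1.    -0.    -0.001]
 [-0.001  0.282 -0.96 ]]
[571.25  160.125]
tool shift mm [476.9 260.5   0.7] len 543.0 yaw now -16.72 tilt [-0. -0. -1.]
turn deg 50.78
```

Emit:
{"method": "servo_tool", "body": {"xyz": [[0.041,0.02,0],[0.041,0.02,0],[0.041,0.02,0],[0.041,0.02,0],[0.041,0.02,0],[0.041,0.02,0],[0.041,0.02,0],[0.041,0.02,0],[0.041,0.02,0],[0.041,0.02,0],[0.041,0.02,0],[0.041,0.02,0],[0,0,0.01],[0,0,0.01],[0,0,0.01],[0,0,0.01],[0,0,0.01],[0,0,0.01],[0,0,0],[0,0,0]], "turn": [0,0,0,0,0,0,0,0,0,0,0,0,8.4,8.4,8.4,8.4,8.4,8.4,0,0], "gripper": [1,1,1,1,1,1,1,1,1,1,1,1,1,1,1,1,1,1,1,1]}}

```text
clock: 2.6
tcp_pos: [560.5, 155.4, 344.9]
ee_rot: [2.621, -1.731, 0.0]
contact_force: [-0.2, 0.8, 0.0]
grip_width: 85.5
```

```bash
python3 - <<'E'
from h import *
import pickle
P=cam('wrist');im=grab_frame('wrist');save('w1.png',im);pickle.dump(P,open('P1.pkl','wb'));cv2.imwrite('w1raw.png',im)
s=sense();print(s['clock'],s['tcp_pos'],s['joint_positions'],P[1])
E
```

```text
2.65 [560.53531991 155.40521055 345.28542731] [ 5.39213262e-01  3.40427291e-01  7.51510385e-02  3.17694916e-04
 -1.30473723e+00 -1.36309145e-01] [588.40948893  89.53127801 314.5507612 ]
```

View pics/w1.png

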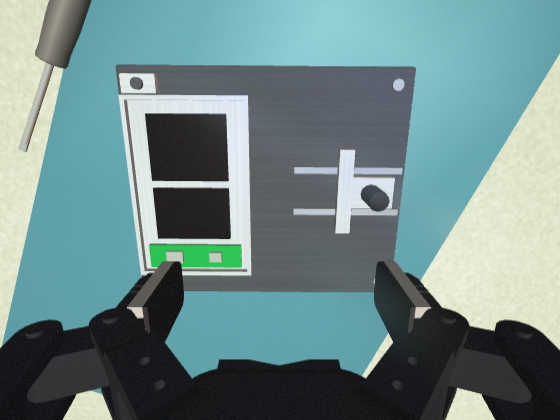

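Wrist view: the plate's top corners are at (117,66) and (415,67). The frame's free side runs (247,96)–(251,275), the jaw nose's left edge is at about x=340, and the knob top is at about (375,195). I'll fit the pose using the edges.

```bash
python3 - <<'E'
from h import *
import pickle
P=pickle.load(open('P1.pkl','rb'));im=cv2.imread('w1raw.png')
save('w1z.png',cv2.resize(im[60:300,225:425],None,fx=3,fy=2.5,interpolation=cv2.INTER_CUBIC))
g=cv2.cvtColor(im,cv2.COLOR_RGB2GRAY).astype(float);g=cv2.GaussianBlur(g,(3,3),0)
def vedge(rows,c0,c1,sign):
    o=[]
    for r in rows:
        d=sign*np.diff(g[r,c0:c1]); i=d.argmax()
        if 0<i<len(d)-1:
            den=d[i-1]-2*d[i]+d[i+1]; o.append((c0+i+.5+(.5*(d[i-1]-d[i+1])/den if den else 0),r))
    return np.array(o)
def hedge(cols,r0,r1,sign):
    o=[]
    for c in cols:
        d=sign*np.diff(g[r0:r1,c]); i=d.argmax()
        if 0<i<len(d)-1:
            den=d[i-1]-2*d[i]+d[i+1]; o.append((c,r0+i+.5+(.5*(d[i-1]-d[i+1])/den if den else 0)))
    return np.array(o)
def line(o,z,name,p=P):
    X=ray(None,o,z,p)[:,:2]
    vx,vy,x0,y0=cv2.fitLine(X.astype(np.float32),cv2.DIST_HUBER,0,.01,.01).ravel()
    n=np.array([-vy,vx]);res=(X-[x0,y0])@n
    print(name,'ang',np.degrees(np.arctan2(vy,vx)).round(2),'pt',x0.round(1),y0.round(1),'rms',np.sqrt((res**2).mean()).round(2),'ends',X[0].round(1),X[-1].round(1))
    return X
line(vedge(range(105,260,3),238,262,-1),22,'frame side z22')
line(vedge(range(155,230,3),328,346,1),22,'nose z22')
line(hedge(range(130,400,5),58,74,-1),12,'plate -? edge z12')
line(vedge(range(110,250,3),396,420,1),12,'plate right')
line(hedge(range(165,240,4),88,102,1),22,'frame top end')
line(hedge(range(190,240,4),266,284,-1),22,'frame bottom end')
for m in masks_of('wrist','jaw_knob')[:2]: print(m['score'],m['bbox'])
E
```

```text
frame side z22 ang -67.25 pt 588.3 158.3 rms 0.08 ends [614.9  95.1] [559.5 227.4]
nose z22 ang -67.36 pt 512.4 129.0 rms 0.15 ends [523.5 102.5] [497.1 165.6]
plate -? edge z12 ang 22.72 pt 616.1 59.8 rms 0.11 ends [721.1 103.5] [511.1  15.7]
plate right ang -67.21 pt 459.5 92.2 rms 0.17 ends [480.6  42.2] [437.6 144.2]
frame top end ang 22.86 pt 653.0 102.2 rms 0.04 ends [682.7 114.7] [626.3  90.9]
frame bottom end ang 22.73 pt 584.3 258.2 rms 0.06 ends [608.2 268.2] [564.1 249.7]
0.96 [331.7, 146.8, 396.1, 233.0]
```

View pics/w1z.png

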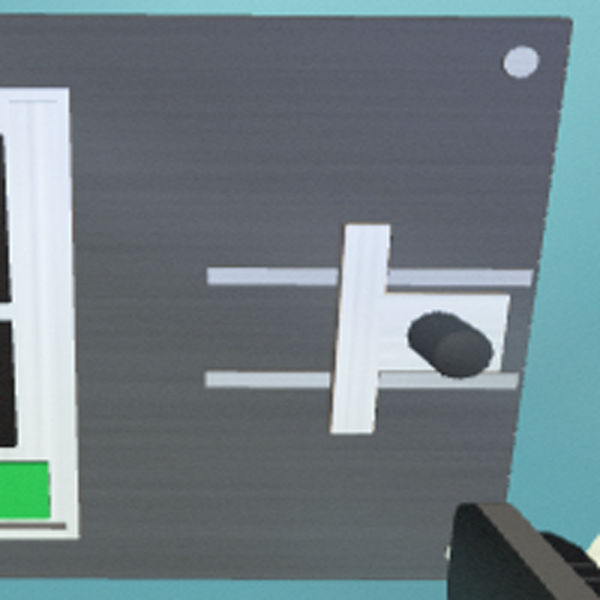

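```bash
python3 - <<'E'
from h import *
delta([427,-325,300],-60.1)
E
```

```text
tool shift mm [389.8 311.1  45.1] len 501.0 yaw now -66.95 tilt [ 1.2e-03  4.0e-04 -1.0e+00]
turn deg -6.85
```

Emit:
{"method": "servo_tool", "body": {"xyz": [[0.0354,0.0283,0.004],[0.0354,0.0283,0.004],[0.0354,0.0283,0.004],[0.0354,0.0283,0.004],[0.0354,0.0283,0.004],[0.0354,0.0283,0.004],[0.0354,0.0283,0.004],[0.0354,0.0283,0.004],[0.0354,0.0283,0.004],[0.0354,0.0283,0.004],[0.0354,0.0283,0.004],[0,0,0],[0,0,0],[0,0,0]], "turn": [0,0,0,0,0,0,0,0,0,0,0,-6.9,0,0], "gripper": [1,1,1,1,1,1,1,1,1,1,1,1,1,1]}}

```text
clock: 4.1
tcp_pos: [425.2, -324.3, 301.2]
ee_rot: [-2.716, 1.578, -0.001]
contact_force: [-0.8, 0.4, -0.0]
grip_width: 85.2
```

```bash
python3 - <<'E'
from h import *
import pickle
P=cam('wrist');im=grab_frame('wrist');save('w2.png',im);pickle.dump(P,open('P2.pkl','wb'));cv2.imwrite('w2raw.png',im)
s=sense();print(s['clock'],s['tcp_pos'],P[1])
for m in masks_of('wrist','straightedge')[:2]:
    k=m['mask'].astype(np.uint8);r=cv2.minAreaRect(np.argwhere(k)[:,::-1].astype(np.float32))
    print(m['score'],m['bbox'],r)
E
```

```text
4.15 [ 425.31199036 -323.91059293  301.19429557] [ 460.54302033 -386.4149501   270.82796251]
0.82 [259.2, 72.5, 300.1, 305.9] ((279.5, 188.0), (234.0, 37.0), 90.0)
```

View pics/w2.png

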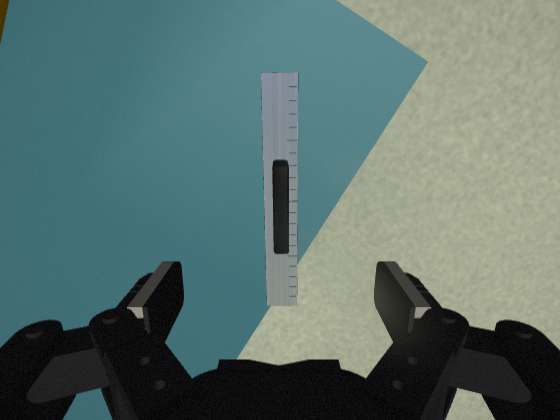

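The straightedge lies in the middle of the view, from (261,72) to (297,305), with its rib at (280,160–253). Now I'll measure the blade's edges.

```bash
python3 - <<'E'
from h import *
import pickle
P=pickle.load(open('P2.pkl','rb'));im=cv2.imread('w2raw.png')
pts=[]
hsv=cv2.cvtColor(im,cv2.COLOR_RGB2HSV)
for r in range(85,300,4):
    g=cv2.GaussianBlur(im,(3,3),0)[r].astype(float)
    d=np.linalg.norm(np.diff(g,axis=0),axis=1)
    l=255+d[255:274].argmax()+.5; rr=291+d[291:304].argmax()+.5
    pts.append((l,rr,r))
pts=np.array(pts)
for i,n in((0,'left'),(1,'right')):
    X=ray(None,pts[:,[i,2]],8,P)[:,:2]
    vx,vy,x0,y0=cv2.fitLine(X.astype(np.float32),cv2.DIST_HUBER,0,.01,.01).ravel()
    print(n,np.degrees(np.arctan2(vy,vx)),x0,y0, np.abs((X-[x0,y0])@[-vy,vx]).mean())
e=ray(None,[[279.5,72.0],[282.5,305.5],[280.5,160],[281,254]],8,P)[:,:2];print(e,e[:2].mean(0),np.linalg.norm(e[0]-e[1]))
print(ray(None,[[280.5,159.5],[281,253.5]],38,P)[:,:2])
E
```

```text
left -56.68076 442.91174 -337.13828 3.1159026703547785
right -59.582714 415.605 -338.58353 0.3847354632532228
[[ 474.18537346 -411.46545551]
 [ 372.29317026 -238.80962498]
 [ 440.69868238 -354.51483726]
 [ 399.24785934 -283.03427836]] [ 423.23927186 -325.13754024] 200.47956726078078
[[ 443.14151762 -358.46631556]
 [ 406.45494324 -295.20187889]]
```

Emit:
{"method": "servo_tool", "body": {"xyz": [[0,0.002,0.03],[0,0,0.035],[0,0,0.03],[0,0,0.017],[0,0,0],[0,0,0],[0,0,0],[0,0,0],[0,0,0],[0,0,0],[0,0,0],[0,0,0],[0,0,0]], "turn": [-0.5,0,0,0,0,0,0,0,0,0,0,0,0], "gripper": [1,1,1,1,1,0,0,0,0,0,0,0,0], "squeeze": 50}}

```text
clock: 5.5
tcp_pos: [423.5, -325.5, 189.3]
ee_rot: [2.725, -1.564, 0.002]
contact_force: [0.8, 1.9, 5.7]
grip_width: 11.0
```

```bash
python3 - <<'E'
from h import *
im=grab_frame('wrist');save('w3.png',im);s=sense();print(s['clock'],s['tcp_pos'],s['contact_force'],s['grip_width'])
E
```

```text
5.55 [ 423.48202357 -325.49735479  189.26685037] [-0.62473394  1.83969024  6.53429127] 11.250543552462704
```

View pics/w3.png

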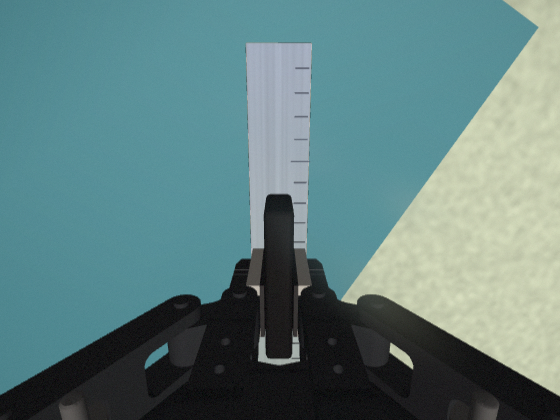

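Emit:
{"method": "servo_tool", "body": {"xyz": [[0,0,-0.01],[0,0,-0.02],[0,0,-0.03],[0,0,-0.03],[0,0,-0.01],[0,0,0]], "turn": [0,0,0,0,0,0], "gripper": [0,0,0,0,0,0]}}

```text
clock: 6.15
tcp_pos: [423.3, -325.5, 289.5]
ee_rot: [-2.724, 1.564, -0.003]
contact_force: [0.2, -1.1, -4.3]
grip_width: 11.0
```

```bash
python3 - <<'E'
from h import *
im=grab_frame('wrist');save('w4.png',im);s=sense();print(s['clock'],s['tcp_pos'],s['contact_force'],s['moment'],s['grip_width'])
delta([569.1,159.4,289],-67.24)
P=cam('wrist');p,A,_=tool()
e=ray(None,[[279,43.0]],p[2]-189.3+8,P)[0]; print((e-p)@A)
E
```

```text
6.2 [ 422.86821177 -325.14774044  287.84112367] [-1.10608014  0.49760889 -4.68365738] [ 0.04290243  0.05116917 -0.01588112] 10.567832077639164
tool shift mm [-344.9 -370.4   -0.7] len 506.0 yaw now -59.75 tilt [-5.0e-04  1.2e-03 -1.0e+00]
turn deg 7.49
[ 99.06515312   0.26851495 181.17543606]
```

View pics/w4.png

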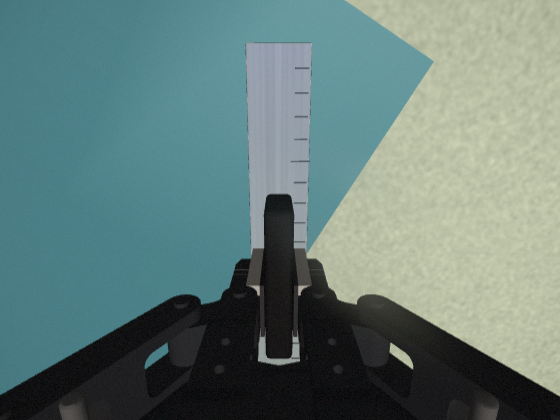

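The blade hangs level, centred under the TCP with no slip. Its far end is at row 43, as before. Next I carry it over the fixture.

Emit:
{"method": "servo_tool", "body": {"xyz": [[-0.02,-0.021,0],[-0.029,-0.031,0],[-0.029,-0.031,0],[-0.029,-0.031,0],[-0.029,-0.031,0],[-0.029,-0.031,0],[-0.029,-0.031,0],[-0.029,-0.031,0],[-0.029,-0.031,0],[-0.029,-0.031,0],[-0.029,-0.031,0],[-0.022,-0.025,0],[-0.012,-0.014,0],[0,0,0],[0,0,0],[0,0,0]], "turn": [0,0,0,0,0,0,0,0,0,0,0,0,0,7.5,0,0], "gripper": [0,0,0,0,0,0,0,0,0,0,0,0,0,0,0,0]}}

```text
clock: 7.8
tcp_pos: [568.9, 157.6, 287.3]
ee_rot: [2.617, -1.734, -0.002]
contact_force: [-0.4, -0.3, -4.1]
grip_width: 11.1
```

```bash
python3 - <<'E'
from h import *
im=grab_frame('wrist');save('w5.png',im);s=sense();print(s['clock'],s['tcp_pos'],s['contact_force'],s['grip_width'])
delta([569.1,159.4,240],-67.24)
E
```

```text
7.85 [568.97613255 157.50100494 287.76118716] [ 0.27310972 -0.87861047 -3.88890017] 11.199098631533934
tool shift mm [-1.7 -0.9 47.8] len 48.0 yaw now -67.11 tilt [-1.7e-03 -8.0e-04 -1.0e+00]
turn deg 0.13
```

View pics/w5.png

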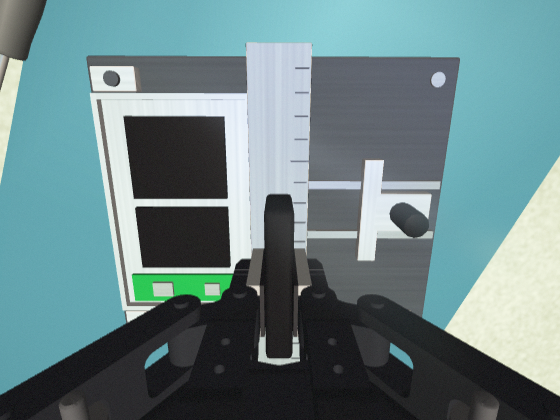

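Emit:
{"method": "servo_tool", "body": {"xyz": [[-0.0015,0,0.02],[0,0,0.02],[0,0,0.02],[0,0,0.015],[0,0,0.005],[0,0,0],[0,0,0]], "turn": [0.1,0,0,0,0,0,0], "gripper": [0,0,0,0,0,0,0]}}

```text
clock: 8.55
tcp_pos: [569.1, 159.5, 209.6]
ee_rot: [-2.614, 1.74, -0.002]
contact_force: [0.4, 0.2, -3.2]
grip_width: 10.9
```

```bash
python3 - <<'E'
from h import *
im=grab_frame('wrist');save('w6.png',im);s=sense();print(s['clock'],s['tcp_pos'],s['contact_force'],s['grip_width'])
delta([572.8,161,201.3],-67.24)
E
```

```text
8.6 [569.1364387  159.57522432 209.80529335] [-0.05749308  0.59678678 -3.90444825] 10.543228167406944
tool shift mm [ 0.1 -3.9  8.5] len 9.0 yaw now -67.29 tilt [ 1.8e-03  7.0e-04 -1.0e+00]
turn deg -0.05
```

View pics/w6.png

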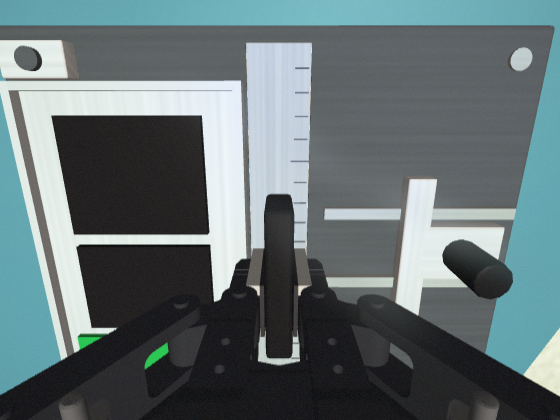

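The blade is inside the gap and parallel to the frame, with a clearance of about 3 mm (columns 241 to 247). I'll lower it, then press it toward the frame.

Emit:
{"method": "servo_tool", "body": {"xyz": [[0,0,0.003],[0,0,0.003],[0,0,0.001],[0,-0.001,0],[0,-0.001,0],[0,0,0]], "turn": [0,0,0,0,0,0], "gripper": [0,0,0,0,0,0]}}

```text
clock: 9.2
tcp_pos: [570.7, 160.5, 201.8]
ee_rot: [-2.615, 1.741, -0.0]
contact_force: [-0.0, -0.1, -3.6]
grip_width: 10.8
```

Emit:
{"method": "servo_tool", "body": {"xyz": [[0,-0.001,0],[0,-0.001,0],[0,0,0]], "turn": [0,0,0], "gripper": [0,0,0]}}

```text
clock: 9.5
tcp_pos: [572.3, 161.0, 201.6]
ee_rot: [2.614, -1.741, -0.001]
contact_force: [-1.5, 0.9, -3.5]
grip_width: 10.6
```

```bash
python3 - <<'E'
from h import *
im=grab_frame('wrist');save('w7.png',im);p,A,s=tool();print(s['clock'],s['tcp_pos'],'tool force',(A.T@s['contact_force']).round(1),s['moment'],s['grip_width'])
delta([572.8,161,201.3],-67.24)
E
```

```text
9.55 [572.26250519 161.03940377 201.57589438] tool force [-0.4  1.6  3.6] [-0.11829633  0.39384801  0.03510496] 11.1006000781584
tool shift mm [ 0.2 -0.5  0.3] len 1.0 yaw now -67.32 tilt [-6.e-04 -3.e-04 -1.e+00]
turn deg -0.08
```

View pics/w7.png

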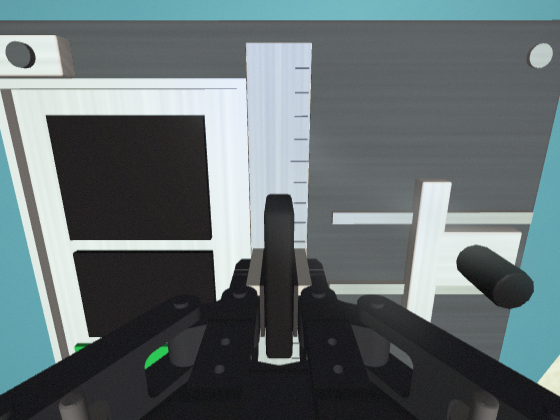

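Emit:
{"method": "servo_tool", "body": {"xyz": [[0,-0.001,0],[0,0,0]], "turn": [0,0], "gripper": [0,0]}}

```text
clock: 9.75
tcp_pos: [572.6, 161.2, 201.4]
ee_rot: [2.613, -1.74, -0.002]
contact_force: [-4.4, -1.6, -1.1]
grip_width: 10.8
```

Emit:
{"method": "servo_tool", "body": {"xyz": [[0,-0.001,0.001],[0,0,0]], "turn": [0,0], "gripper": [0,0]}}

```text
clock: 9.95
tcp_pos: [572.9, 161.3, 201.3]
ee_rot: [2.612, -1.739, -0.003]
contact_force: [-10.3, -2.3, 7.1]
grip_width: 11.0
```

```bash
python3 - <<'E'
from h import *
p,A,s=tool();print(s['clock'],s['tcp_pos'],'tool force',(A.T@s['contact_force']).round(1),s['moment'],s['grip_width'])
delta([572.8,161,201.3],-67.24)
E
```

```text
9.95 [572.91275092 161.33110807 201.30417022] tool force [-1.8 10.4 -7. ] [-0.83069639  3.83644608  0.0740958 ] 11.001320002005032
tool shift mm [0.3 0.2 0. ] len 0.0 yaw now -67.32 tilt [-0.0036 -0.0018 -1.    ]
turn deg -0.08
```

Contact with the frame is 10 N and with the plate 7 N, so the blade is seated. I'll relax a little and then release.

Emit:
{"method": "servo_tool", "body": {"xyz": [[0,0.0007,-0.0005],[0,0,0],[0,0,0],[0,0,0],[0,0,0],[0,0,0],[0,0,0],[0,0,-0.005],[0,0,-0.015],[0,0,-0.03],[0,0,-0.03],[0,0,-0.03],[0,0,0],[0,0,0]], "turn": [0,0,0,0,0,0,0,0,0,0,0,0,0,0], "gripper": [0,0,0.5,0.5,0.5,0.5,0.5,0.5,0.5,0.5,0.5,0.5,0.5,0.5]}}

```text
clock: 11.35
tcp_pos: [573.6, 161.7, 312.2]
ee_rot: [-2.613, 1.74, -0.001]
contact_force: [-0.1, -0.1, 0.4]
grip_width: 42.6
```

```bash
python3 - <<'E'
from h import *
import pickle
P=cam('wrist');im=grab_frame('wrist');save('w8.png',im);pickle.dump(P,open('P8.pkl','wb'));cv2.imwrite('w8raw.png',im)
s=sense();print(s['clock'],s['tcp_pos'],s['contact_force'],s['grip_width'],s['joint_positions'])
E
```

```text
11.4 [573.33451035 161.58523567 310.94544614] [-0.05778241 -0.14671569 -0.15051077] 42.47394740961138 [ 5.36764438e-01  3.86987757e-01  5.48627724e-02 -4.58794093e-04
 -1.23895362e+00 -1.40883500e-01]
```

View pics/w8.png

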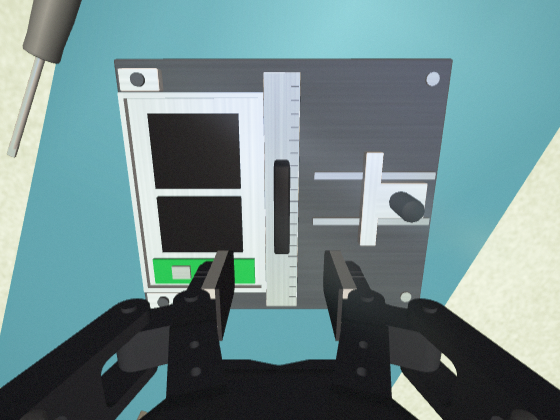

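```bash
python3 - <<'E'
from h import *
import pickle
P=pickle.load(open('P8.pkl','rb'));im=cv2.imread('w8raw.png')
c=im[140:260,340:440]
v=cv2.resize(c,None,fx=5,fy=5,interpolation=cv2.INTER_CUBIC)
t=np.linspace(0,6.283,40)
for z,col in((52,(255,0,0)),(22,(0,255,0))):
    X=np.c_[481+9*np.cos(t),122.5+9*np.sin(t),0*t+z]
    q=((proj(None,X,P)-[340,140]+.5)*5).astype(np.int32); cv2.polylines(v,[q],True,col,1)
save('w8k.png',v)
save('w8b.png',cv2.resize(im[60:315,235:320],None,fx=5,fy=2.3,interpolation=cv2.INTER_CUBIC))
delta([481,122.5,250],22.76)
E
```

```text
tool shift mm [  0.5 100.2  61. ] len 117.0 yaw now -67.33 tilt [-5.e-04  2.e-04 -1.e+00]
turn deg -90.09
```

View pics/w8k.png

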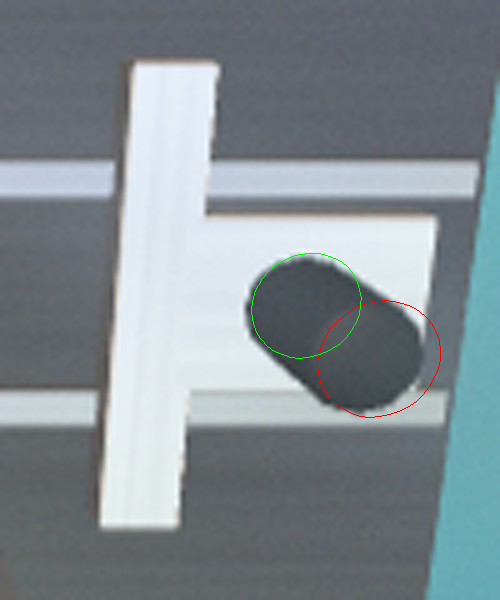

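View pics/w8b.png

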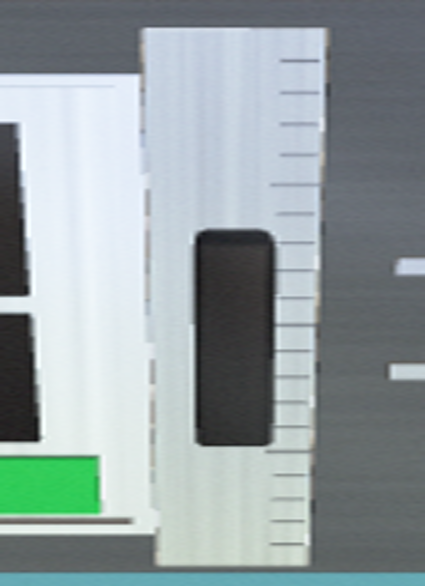

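The blade's upper edge is flush along the frame's side, and it overhangs both of the frame's ends. The knob sits about 2 mm nearer the frame than my prediction. I'll move above it and turn so the fingers flank it in fixture y.

Emit:
{"method": "servo_tool", "body": {"xyz": [[0,0.025,0],[0,0.037,0],[0,0.037,0],[0,0,0.006],[0,0,0.006],[0,0,0.006],[0,0,0.006],[0,0,0.006],[0,0,0.006],[0,0,0.006],[0,0,0.006],[0,0,0.006],[0,0,0.006],[0,0,0],[0,0,0],[0,0,0]], "turn": [0,0,0,-8.2,-8.2,-8.2,-8.2,-8.2,-8.2,-8.2,-8.2,-8.2,-8.2,-8.1,0,0], "gripper": [0.6,0.6,0.6,0.6,0.6,0.6,0.6,0.6,0.6,0.6,0.6,0.6,0.6,0.6,0.6,0.6]}}

```text
clock: 13.0
tcp_pos: [482.0, 123.3, 250.6]
ee_rot: [3.08, 0.614, -0.002]
contact_force: [0.4, 0.1, -0.0]
grip_width: 51.2
```

```bash
python3 - <<'E'
from h import *
P=cam('wrist');im=grab_frame('wrist')
s=sense();print(s['clock'],s['tcp_pos'],s['contact_force'],s['grip_width'])
t=np.linspace(0,6.283,40);v=im.copy()
for z,col in((52,(255,0,0)),(22,(0,255,0))):
    X=np.c_[482.4+9*np.cos(t),123+9*np.sin(t),0*t+z]
    cv2.polylines(v,[np.round(proj(None,X,P)).astype(np.int32)],True,col,1)
save('w9.png',v)
delta([482.4,123,200],22.76)
E
```

```text
13.05 [482.11377529 123.37044723 250.78113711] [ 0.05912958 -0.75941913 -0.63708026] 50.78023717982371
tool shift mm [ 0.2  0.4 50.8] len 51.0 yaw now 22.59 tilt [-8.e-04 -5.e-04 -1.e+00]
turn deg -0.17
```

View pics/w9.png

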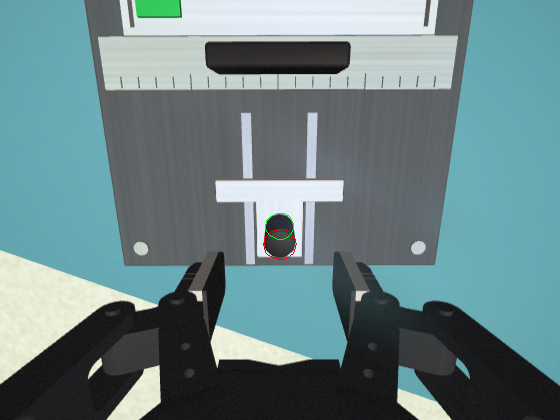

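The knob outline matches the picture at (280,240). I'll go down and grip it.

Emit:
{"method": "servo_tool", "body": {"xyz": [[0,0,0.02],[0,0,0.02],[0,0,0.01],[0,0,0],[0,0,0],[0,0,0],[0,0,0],[0,0,0],[0,0,0]], "turn": [0,0,0,0,0,0,0,0,0], "gripper": [0.6,0.6,0.6,0.6,0,0,0,0,0], "squeeze": 30}}

```text
clock: 13.95
tcp_pos: [482.7, 123.4, 202.2]
ee_rot: [3.079, 0.621, 0.003]
contact_force: [0.4, -3.2, 6.7]
grip_width: 17.0
```

```bash
python3 - <<'E'
from h import *
im=grab_frame('wrist');p,A,s=tool();print(s['clock'],s['tcp_pos'],(A.T@s['contact_force']).round(1),s['grip_width'])
save('w10.png',im)
E
```

```text
14.0 [482.76937365 123.37409175 202.23443223] [-0.8  2.7 -7. ] 16.902095000330984
```

View pics/w10.png

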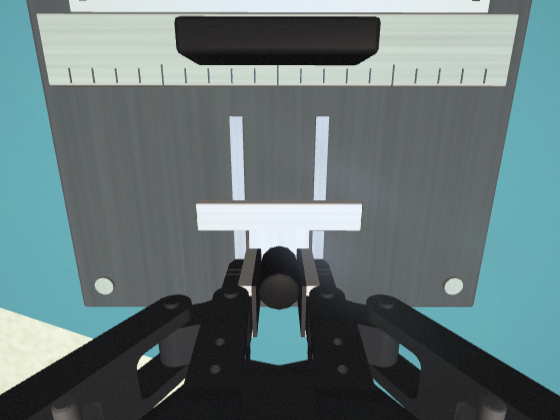

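Emit:
{"method": "servo_tool", "body": {"xyz": [[0.002,0,-0.001],[0.006,0,0],[0.007,0,0],[0.007,0,0],[0.007,0,0],[0.007,0,0],[0.006,0,0],[0.004,0,0],[0.002,0,0],[0,0,0],[0,0,0]], "turn": [0,0,0,0,0,0,0,0,0,0,0], "gripper": [0,0,0,0,0,0,0,0,0,0,0]}}

```text
clock: 15.1
tcp_pos: [527.2, 142.0, 202.3]
ee_rot: [3.079, 0.621, 0.002]
contact_force: [1.8, -4.3, 2.3]
grip_width: 16.7
```

```bash
python3 - <<'E'
from h import *
im=grab_frame('wrist');p,A,s=tool();print(s['clock'],s['tcp_pos'],(A.T@s['contact_force']).round(1),s['grip_width'], p[:2]@[.9221,.3869])
save('w11.png',im)
E
```

```text
15.15 [527.15964879 141.96967773 202.27882348] [-0.9  6.3 -2.3] 17.0284286457844 541.0219804665165
```

View pics/w11.png

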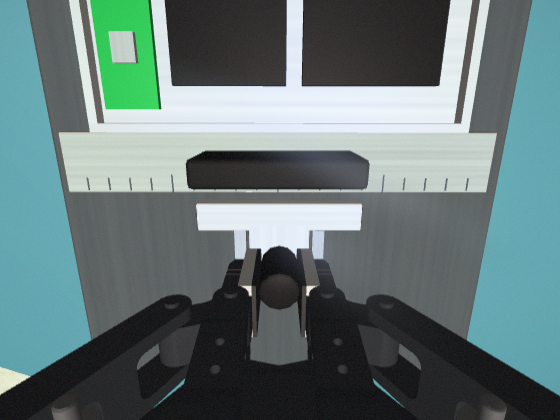

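About 5 mm remain (rows 192 to 203). I'll advance in fine steps and watch the force.

Emit:
{"method": "servo_tool", "body": {"xyz": [[0.002,0.0005,0],[0.002,0,0],[0,0,0]], "turn": [0,0,0], "gripper": [0,0,0]}}

```text
clock: 15.45
tcp_pos: [530.8, 143.3, 202.3]
ee_rot: [-3.08, -0.62, -0.001]
contact_force: [-0.6, -3.2, 3.7]
grip_width: 17.2
```

Emit:
{"method": "servo_tool", "body": {"xyz": [[0.001,0,0],[0,0,0]], "turn": [0,0], "gripper": [0,0]}}

```text
clock: 15.65
tcp_pos: [531.5, 143.6, 202.3]
ee_rot: [-3.08, -0.621, -0.001]
contact_force: [-0.2, -3.1, 4.7]
grip_width: 16.6
```

Emit:
{"method": "servo_tool", "body": {"xyz": [[0.001,0,0],[0,0,0]], "turn": [0,0], "gripper": [0,0]}}

```text
clock: 15.85
tcp_pos: [532.1, 143.9, 202.3]
ee_rot: [3.08, 0.62, -0.001]
contact_force: [-2.2, -4.8, 5.8]
grip_width: 17.0
```

```bash
python3 - <<'E'
from h import *
im=grab_frame('wrist');p,A,s=tool();print(s['clock'],s['tcp_pos'],(A.T@s['contact_force']).round(1),s['grip_width'], p[:2]@[.9221,.3869])
save('w12.png',im)
E
```

```text
15.9 [532.08112202 143.87929611 202.2424114 ] [-3.1  2.8 -5.4] 16.721651551784415 546.2989022762437
```

View pics/w12.png

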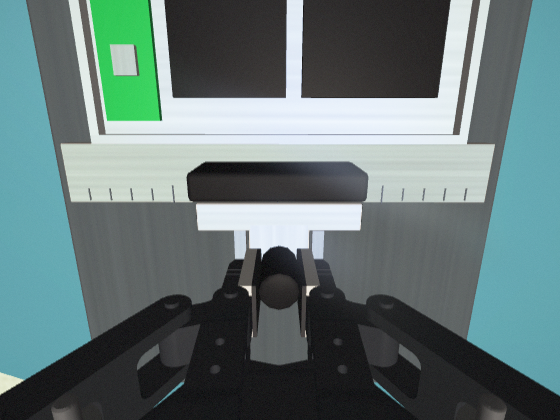

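Emit:
{"method": "servo_tool", "body": {"xyz": [[0.001,0,0],[0,0,0]], "turn": [0,0], "gripper": [0,0]}}

```text
clock: 16.1
tcp_pos: [532.4, 144.0, 202.2]
ee_rot: [3.079, 0.62, -0.004]
contact_force: [-5.4, -3.5, 8.5]
grip_width: 17.0
```

Emit:
{"method": "servo_tool", "body": {"xyz": [[0.001,0,0],[0,0,0]], "turn": [0,0], "gripper": [0,0]}}

```text
clock: 16.3
tcp_pos: [532.7, 144.1, 202.2]
ee_rot: [3.079, 0.62, -0.007]
contact_force: [-7.9, -4.2, 12.4]
grip_width: 16.8
```

```bash
python3 - <<'E'
from h import *
im=grab_frame('wrist');p,A,s=tool();print(s['clock'],s['tcp_pos'],(A.T@s['contact_force']).round(1),s['grip_width'], p[:2]@[.9221,.3869])
save('w13.png',cv2.resize(im[120:260,50:500],None,fx=1.7,fy=3,interpolation=cv2.INTER_CUBIC))
E
```

```text
16.35 [532.69805226 144.10184533 202.2261882 ] [ -9.    1.5 -11.6] 16.762783613710972 546.953877950755
```

View pics/w13.png

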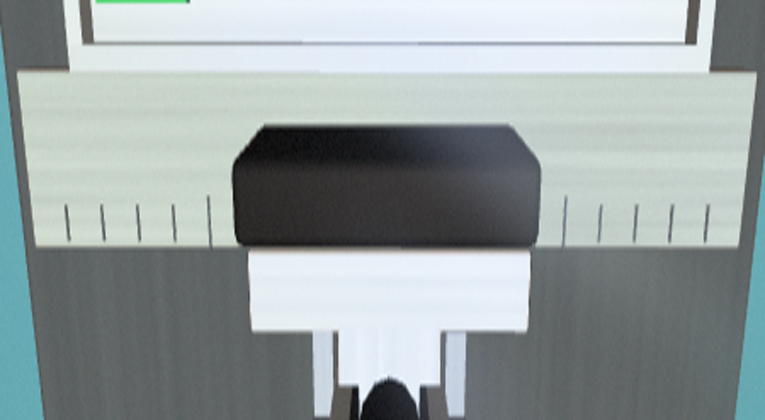

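Emit:
{"method": "servo_tool", "body": {"xyz": [[0.001,0,0],[0,0,0],[0,0,0]], "turn": [0,0,0], "gripper": [0,0,0]}}

```text
clock: 16.65
tcp_pos: [533.0, 144.2, 202.2]
ee_rot: [3.079, 0.62, -0.009]
contact_force: [-11.2, -5.0, 14.1]
grip_width: 16.9
```

Emit:
{"method": "servo_tool", "body": {"xyz": [[0,0,0],[0,0,0],[0,0,0],[0,0,0],[0,0,0],[0,0,-0.005],[0,0,-0.015],[0,0,-0.03],[0,0,-0.03],[-0.01,0,-0.03],[-0.02,0,-0.03],[0,0,0],[0,0,0]], "turn": [0,0,0,0,0,0,0,0,0,0,0,0,0], "gripper": [0.55,0.55,0.55,0.55,0.55,0.55,0.55,0.55,0.55,0.55,0.55,0.55,0.55]}}

```text
clock: 17.95
tcp_pos: [507.1, 133.4, 343.3]
ee_rot: [-3.079, -0.62, -0.004]
contact_force: [0.9, -0.3, -0.9]
grip_width: 47.3
```

```bash
python3 - <<'E'
from h import *
import pickle
P=cam('wrist');im=grab_frame('wrist');p,A,s=tool();print(s['clock'],s['tcp_pos'],(A.T@s['contact_force']).round(1),s['grip_width'])
save('w14.png',im);pickle.dump(P,open('P14.pkl','wb'));cv2.imwrite('w14raw.png',im)
save('w14z.png',cv2.resize(im[20:260,60:500],None,fx=1.8,fy=2.4,interpolation=cv2.INTER_CUBIC))
t=grab_frame('top');save('top2.png',t)
E
```

```text
18.0 [507.15442434 133.42199389 342.13906957] [-0.6  0.   0.2] 46.853364818556415
```

View pics/w14.png

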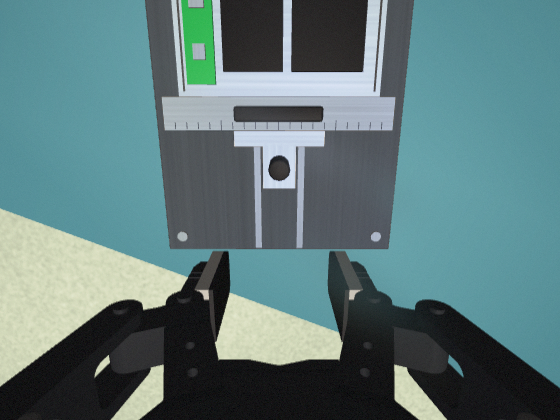

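View pics/w14z.png

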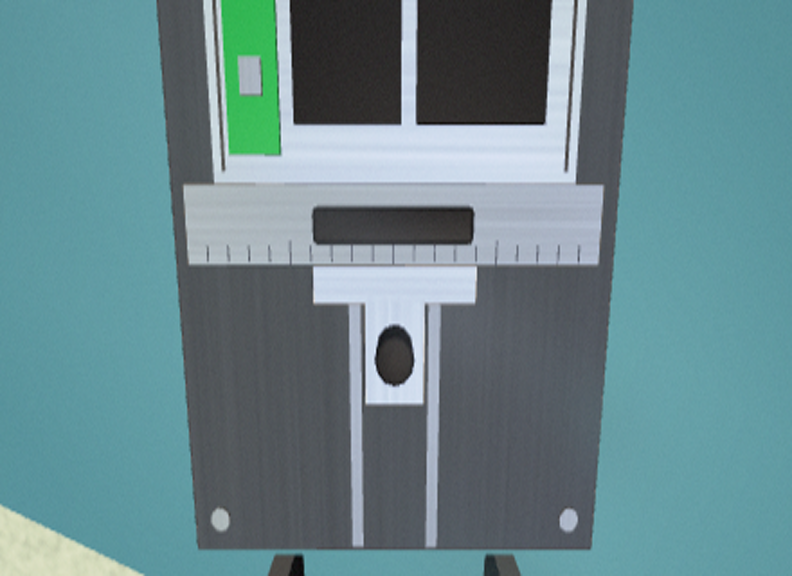

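View pics/top2.png

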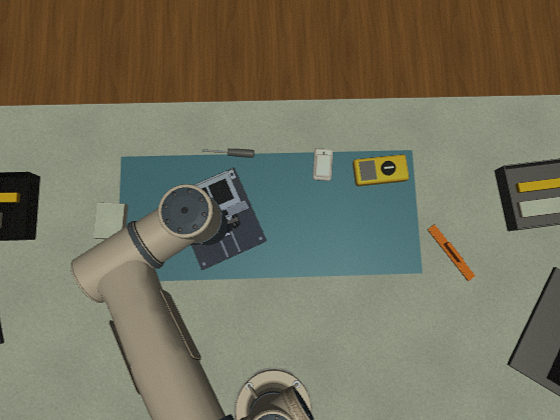

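The jaw nose (row ~131) meets the blade, and the blade covers the frame's side with overhang at both ends. The bystanders and the orange straightedge are where they were. One last numeric check on gaps.

```bash
python3 - <<'E'
from h import *
import pickle
P=pickle.load(open('P14.pkl','rb'));im=cv2.imread('w14raw.png');g=cv2.cvtColor(im,cv2.COLOR_RGB2GRAY)
for c in (190,230,280,330,372): print(c,'frame/blade',g[91:102,c])
for c in (240,260,300,318): print(c,'blade/nose',g[124:138,c])
e=np.array([.9221,.3869]);n=np.array([-.3869,.9221])
for nm,px,z in(('blade L',[164,114],20),('blade R',[395,114],20)):
    X=ray(None,[px],z,P)[0,:2];print(nm,'fixture y',X@n+73.2)
# blade front edge angle vs free outer parts, rear edge
for nm,cols in(('rear edge',list(range(170,230,3))+list(range(330,390,3))),):
    pts=[(c,124+np.diff(g[124:136,c].astype(int)).argmin()+.5) for c in cols]
    X=ray(None,pts,20,P)[:,:2];vx,vy,x0,y0=cv2.fitLine(X.astype(np.float32),cv2.DIST_HUBER,0,.01,.01).ravel()
    print(nm,np.degrees(np.arctan2(vy,vx)),np.array([x0,y0])@e, '(frame side 604.5 @ -67.24/112.76)')
for m in masks_of('top','mouse')[:1]+masks_of('top','carton')[:1]+masks_of('top','screwdriver')[:1]+masks_of('top','multimeter')[:1]: print(m['bbox'])
E
```

```text
190 frame/blade [206 208 208 206 209 161 171 181 182 181 178]
230 frame/blade [211 210 211 208 209 168 171 181 181 178 178]
280 frame/blade [213 214 215 215 214 166 178 185 182 183 180]
330 frame/blade [218 217 217 218 217 179 177 183 182 179 179]
372 frame/blade [218 217 216 216 215 178 176 184 181 181 180]
240 blade/nose [181 179 180 181 183 184 136 196 212 213 216 212 210 212]
260 blade/nose [183 178 178 180 181 181 137 193 213 214 217 212 209 211]
300 blade/nose [179 176 177 176 182 182 152 198 216 217 217 214 211 210]
318 blade/nose [179 179 178 180 178 181 149 200 215 218 217 214 212 213]
blade L fixture y 99.42498963952218
blade R fixture y -100.70566859717583
rear edge -67.20895 576.2411346984863 (frame side 604.5 @ -67.24/112.76)
[313.0, 147.3, 334.1, 180.9]
[94.7, 199.6, 126.3, 242.8]
[203.6, 152.4, 254.8, 159.9]
[351.4, 154.9, 412.2, 185.0]
```

Front and rear edges are flush and parallel to the frame. There is a faint dark line, under 1 px, at the nose, so I'll take a closer look at the nose contact.

Emit:
{"method": "servo_tool", "body": {"xyz": [[-0.01,0,0.03],[0,0,0.03],[0,0,0.02],[0,0,0],[0,0,0]], "turn": [0,0,0,0,0], "gripper": [0.55,0.55,0.55,0.55,0.55]}}

```text
clock: 18.75
tcp_pos: [498.5, 129.7, 262.4]
ee_rot: [3.079, 0.621, -0.001]
contact_force: [0.2, 0.1, 0.3]
grip_width: 47.0
```

```bash
python3 - <<'E'
from h import *
im=grab_frame('wrist');s=sense();print(s['clock'],s['tcp_pos'])
g=cv2.cvtColor(im,cv2.COLOR_RGB2GRAY)
save('w15.png',cv2.resize(im[60:200,150:420],None,fx=2.9,fy=4,interpolation=cv2.INTER_NEAREST))
for c in range(225,341,23): print(c,g[85:150,c].tolist())
E
```

```text
18.8 [498.74377462 129.8253536  263.16836017]
225 [47, 52, 57, 57, 58, 60, 60, 62, 63, 62, 66, 64, 66, 65, 67, 67, 70, 69, 65, 59, 54, 52, 141, 197, 208, 211, 208, 208, 206, 205, 205, 206, 210, 206, 207, 146, 195, 231, 235, 234, 235, 236, 235, 232, 233, 234, 236, 235, 235, 232, 233, 232, 232, 235, 236, 235, 236, 227, 142, 96, 97, 97, 95, 96, 96]
248 [41, 48, 51, 53, 53, 52, 55, 60, 57, 58, 61, 60, 61, 61, 63, 69, 67, 72, 64, 61, 57, 53, 141, 196, 207, 208, 209, 209, 208, 204, 203, 206, 207, 205, 208, 150, 207, 233, 235, 235, 236, 236, 234, 231, 231, 233, 235, 234, 233, 233, 232, 232, 232, 235, 236, 235, 236, 226, 190, 199, 209, 208, 208, 209, 208]
271 [42, 44, 46, 49, 50, 48, 53, 51, 52, 55, 56, 56, 59, 57, 62, 62, 64, 66, 58, 53, 47, 44, 142, 198, 209, 209, 209, 207, 208, 207, 204, 205, 208, 208, 210, 158, 208, 233, 235, 236, 236, 237, 236, 232, 231, 233, 234, 234, 234, 233, 233, 231, 233, 234, 234, 232, 232, 231, 232, 232, 233, 232, 232, 232, 231]
294 [34, 45, 45, 45, 50, 50, 50, 49, 51, 53, 53, 52, 57, 57, 59, 60, 60, 65, 57, 46, 36, 31, 141, 198, 192, 182, 181, 182, 182, 183, 199, 205, 208, 210, 207, 159, 207, 234, 236, 237, 238, 238, 237, 232, 231, 234, 235, 236, 235, 234, 233, 233, 231, 235, 237, 236, 235, 237, 237, 237, 236, 236, 236, 236, 236]
317 [37, 48, 50, 49, 49, 51, 49, 50, 53, 53, 55, 56, 58, 55, 58, 63, 64, 64, 55, 42, 30, 24, 141, 199, 210, 208, 207, 208, 208, 207, 208, 204, 207, 207, 211, 156, 206, 235, 238, 239, 239, 239, 237, 235, 234, 235, 235, 236, 236, 235, 234, 233, 233, 236, 236, 235, 233, 224, 151, 112, 114, 112, 113, 113, 114]
340 [40, 44, 47, 49, 43, 44, 47, 44, 46, 50, 47, 49, 47, 48, 50, 50, 51, 49, 46, 43, 34, 183, 210, 209, 208, 206, 204, 206, 204, 204, 203, 203, 205, 205, 209, 164, 209, 236, 238, 239, 239, 239, 238, 236, 234, 235, 238, 239, 239, 238, 236, 233, 233, 236, 236, 234, 232, 222, 148, 107, 105, 106, 106, 108, 106]
```

View pics/w15.png

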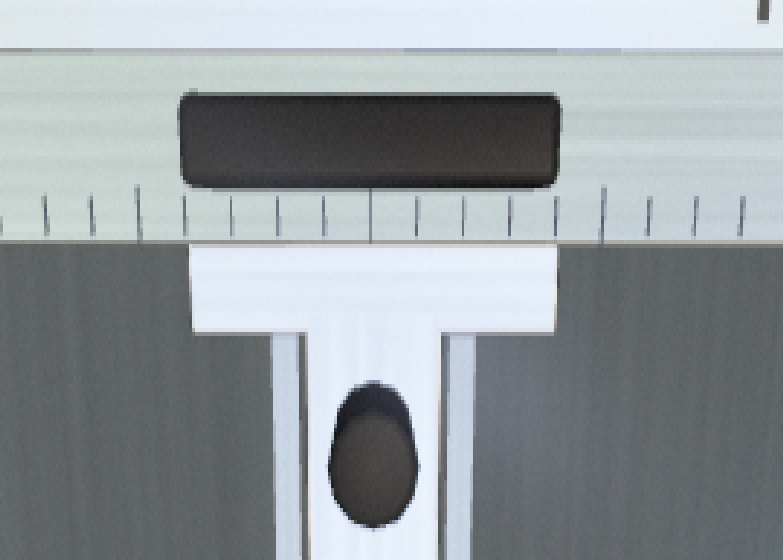

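The line got fainter as the scale grew, and it matches the outline on the free edges, so it isn't a gap. The nose bears on the blade.

```bash
python3 -c "
from station import *
print(sense()['clock'],close_job())"
```

```text
the job is handed in; nothing more can be done
18.8 None
```

The job is done and handed in at 18.8 s. The grey steel straightedge lies on the fixture plate against the frame's long side, with the jaw closed on it.

**Straightedge:** I picked it up by its rib, leaving the orange look-alike alone. I lowered it into the gap, pressed it against the frame (10 N) and the plate (7 N), and let go. My checks showed:
- **Flush:** its rear edge is parallel to the frame within 0.1° and about 28 mm from the frame's side, which is the blade's width. No gap shows along the frame.
- **Coverage:** it reaches from about -101 to +99 mm along the side, past both corners at ±85 mm.

**Jaw:** I slid it by its knob until the force rose from about 3 N to about 12 N, then let go and backed away. The close-up shows the nose against the straightedge. A thin dark line there stayed under one pixel and grew fainter up close, so I judged it an edge outline and not a gap.

**Bench:** the multimeter, mouse, carton, screwdriver and orange straightedge are where they were in the first picture, to within the networks' few pixels of scatter. The gripper was open and clear of everything at the end. None of the checks failed.

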